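# Proof-pull a hinged bangle on the bench pull tester

### The job

Proof-test the catch of the silver hinged bangle on the bench pull tester: take the bangle by its plain band, loop it over the brass hook post with hinge and catch out to the left and right of the line of pull, and draw it straight out against the spring until the pointer stands at the red marker, never more than one scale division (10 mm) past it. Keep it there for three seconds and finish still holding it at the marker, with the bangle level and the tester pulled through the bangle alone. Do not shift the red marker, and leave everything else on the bench where it is.

Things in the scene. Friction and masses are not known exactly. Their poses are not given: they have to be found in the camera images.
- bangle_mid (a point): Centre of the silver hinged bangle, half-way up. Rigid closed ring lying flat: 76 mm outside, 60 mm inside (band 8 mm thick, mid radius 34 mm), 12 mm high, about 70 g. Own z is the ring's axis, up. Steel hinge barrel (standing out 5 mm) at own +y, brass box catch (out 7 mm) at own -y; the plain parts of the band to grip are at own +x and -x.
- tester: Bench pull tester, fixed: grey base 325 x 100 x 12 mm; front block 99 to 117 mm to own -x, 34 mm high; two guide rods; blue spring barrel at own +x, clamps 52 mm high; white scale along own -y (49 to 83 mm out, 32 mm high, ticks every 10 mm). Origin on the bench under the hook post at rest. The carriage is pulled along own -x, away from the barrel; own z up.
- carriage: Dark carriage, 44 x 72 mm, top 43 mm up, with upright brass hook post. Origin on the post's axis, mid-neck, 57 mm above the bench; axes as the tester's. Neck 12 mm thick, from 10 below to 12 above the origin; 26 mm foot under it, 19 mm head over it (top 20 above the origin). Spring return: slides 88 mm along the tester's -x, pull 1 N at rest plus 2 N per 10 mm.
- pointer (a point): Tip of the black pointer needle on the carriage, over the scale: 70 mm to own -y of the post's axis and 38 mm above the bench. It moves with the carriage. Axes as the tester's.
- mark (a point): Middle of the red marker (10 mm long along the pull) on the scale's outer edge, taken on the pointer tip's line (70 mm to the tester's -y, 38 mm up). A stiff clip, set 40 to 65 mm along the pull from the pointer's rest; its body is 74 to 92 mm to own -y, 40 mm high. Axes as the tester's.
- brass_bangle: Plain brass bangle lying flat, 66 mm across, 9 mm high, no hinge or catch; not to be used. Origin at its underside's centre.
- bench_block: Round steel bench block, 130 mm across, 22 mm high. Origin at its underside's centre.
- hammer: Chasing hammer lying flat, 245 mm long, 30 mm high. Origin near its middle, handle along own -x.
- bur_stand: White round bur stand, 76 mm across, 65 mm high with its burs. Origin at its underside's centre.
- pot: Clear plastic pot, 80 mm across, 65 mm high. Origin at its underside's centre.
- file_block: Wooden block with needle files, 75 mm square, about 220 mm high with the files. Origin at its underside's centre.
- polishing_wheel: Rubber polishing wheel, 22 mm across, on a thin 50 mm steel shank, lying flat. Origin at the bench under the shank's middle.
Mind the look-alikes: they are no part of the job. What is shaped like the part that bears bangle_mid but black, blue or green is not meant.

How it is judged:
By the outcome, as a careful person would: the job done as asked, in the order asked, and still so for the second after the job is handed in, while the arm keeps its last pose, push and grip.
It also fails if it takes over 48 s, if anything falls off the work surface, if the arm or the gripper's body presses on something with over 40 N, if the wrist force passes 120 N, or if a joint passes its speed limit or range.

### The arm

A 6-joint arm with a two-finger parallel gripper is mounted at the origin on the work surface. World frame = base frame: x ahead of the robot, y to its left, z up, the work surface at z = 0. Lengths are in m, angles in rad, forces in N, time in s.
With the tool pointing down it reaches from about 0.25 to 0.8 m from the base axis. Payload 8.5 kg.
Tool frame: the origin (TCP) lies at the very end of the fingers, on their centre line; the grasp point (between the pads) lies 19 mm behind it; z points along the fingers, y is the line along which they close (so a half turn about z gives the same grasp; the last joint's range is limited). The gripper opens to 85 mm and grips with 20 to 120 N. Pads are 22 mm wide; open, the fingers measure 114 mm over their backs; the gripper's body (76 mm by 85 mm) begins 54 mm behind the grasp point. The pads swing forward as they close: fully open they stand 13 mm farther back than shut.
Start: joints at [-1.209, 0.238, -0.013, 1.319, 0, 1.571], TCP at [0.186, -0.491, 0.231] pointing down, gripper open.
Joint ranges: [-2.66, 2.66], [-1.03, 1.9], [-1.14, 1.46], [-1.82, 2.27], [-1.45, 1.34], [-3.14, 3.14]. Speed limits (rad/s): [2.22, 2.22, 2.79, 3.14, 3.14, 3.14].

### API

Orientations are given as [roll, pitch, yaw] about the fixed x, y, z axes, in that order (R = Rz(yaw) Ry(pitch) Rx(roll)).
In Python, from bench import manip, optics, workorder gives the robot as it stands.
- The arm moves only by the tool jog_arm, never from a script. Its argument "series" is a list of rows, each a list of 4 numbers: the shift along the tool's x, y, z scaled (see below), then the turn about the tool's z scaled (see below). In form: [[x, y, z, yaw], ...]. A call has 1 to 5 rows; each row shifts and turns the commanded pose from where the row before left it, along the tool's axes as they then stand; what a row does not reach is not made up. The controller multiplies each number of a shift by 0.025 m and each number of a turn by 0.5 rad. A row lasts 1/10 s, in which the tool goes at most 50 mm and 8.59 degrees, less where a joint would pass 70% of its speed; a pose out of reach is approached as far as the arm can. A call with a number of a shift or a turn outside -1 to 1 is refused whole. A call with a gripper value outside its range is refused whole. "fingers" is the closure, from 0 (fully open) to 1 (shut), set as the call begins (left out, the last holds). The fingers move at their own pace and stop on an object; the grip force is fixed at half the most. Time passes only in rows, so rows that do not move let the fingers close. It gives the time, the measured TCP pose, the force, the opening and the grip force at its end, in the units of the state.
- manip.get_state(): the state, without advancing time (a new reading comes with each control period).
- optics.get_image(name): name is "scene" or "top" or "wrist"; returns a dict with "pixels" (420x560x3 uint8, red, green, blue), "range_z" (420x560 float32, m along the optical axis (not along the pixel's ray), 0 where there is no reading), "fx", "fy", "cx", "cy" (pixels), "camera_from_world" (4x4, takes a point from world to camera coordinates). Camera axes: x right, y down, z forward; pixel columns grow to the right and rows downward; lengths in m; the calibration is good to about 2 mm. A picture is of the moment at which its call begins.
- workorder.sign_off(): hands the job in; it is judged then, once.
Trained networks look in a picture, given as the dict that the camera call returned (one of the last four; its "shot" number tells which), for a name from the list of things; names that differ only in an ending like _2 or _b are one class to them, and where a whole thing is asked for, a point or a joint stands for the part that bears it (a point fixed in the world has none). Each returns a list of dicts, best first, with "confidence" (0 to 1); they miss things now and then, are a little off and sometimes report something else, mostly with a low value. They report only what shows in the picture. A call takes as long as a camera call. They do not tell look-alikes from the thing itself.
- optics.masks_of(label, picture): "mask" (420x560 bool, what is visible of it) and "extent" ([left, top, right, bottom] in pixels, round what is visible of it).
The state is a dict: "time_s": time; "joints": joint angles; "dq": joint speeds; "effort": joint torques, N m; "eef_pos": TCP position; "orientation": TCP orientation; "wrist_force": force on the tool from outside, world axes, zero at the start; "ft_torque": the same for the moment, N m; "width": opening from 0.0 (shut) to 1.0 (fully open); "gripper_force": force on a finger pad.
Only numpy, scipy, OpenCV 4.12 (cv2) and the standard library are available. Lean on these libraries where they do the work, as an engineer would, in place of code of your own. Each camera call takes 0.05 s, during which the arm holds its last target. There are 200 camera calls.

## Working session

There is one attempt and no reset: what is moved stays moved. The work goes in short steps, Python scripts to look and compute and a tool call to move; the robot and the scene stay as the last step left them, time stands still between calls to the robot, and variables do not carry over. Pictures are saved under pics/ and viewed, at most 10 in all, crops included, and the job is handed in when it is done.

Besides the shell and the picture viewer there is one more tool, called after ">>>" as name(argument=value, ...) on one line, values as JSON. jog_arm: Moves the arm, as the interface text tells. Shifts and turns lie within -1 to 1; 1 stands for 0.025 m of shift or 0.5 rad of turn. Its arguments: {"type":"object","properties":{"series":{"type":"array"},"fingers":{"type":"number"}},"required":["series"]}

```bash
mkdir -p pics
cat > h.py <<'E'
import numpy as np, cv2
from bench import manip, optics, workorder
def world(p,mask=None):
    z=p["range_z"]; v,u=np.nonzero((z>0) if mask is None else (mask&(z>0)))
    d=z[v,u]; c=np.stack([(u-p["cx"])/p["fx"]*d,(v-p["cy"])/p["fy"]*d,d,np.ones_like(d)])
    return (np.linalg.inv(p["camera_from_world"])@c)[:3].T, u, v
def proj(p,X):
    c=p["camera_from_world"]@np.append(X,1); return p["fx"]*c[0]/c[2]+p["cx"],p["fy"]*c[1]/c[2]+p["cy"]
def save(p,n,box=None,s=1):
    im=p["pixels"][:,:,::-1]
    if box: im=im[box[1]:box[3],box[0]:box[2]]
    cv2.imwrite(f"pics/{n}.png",cv2.resize(im,None,fx=s,fy=s,interpolation=cv2.INTER_CUBIC))
E
python3 - <<'E'
from h import *
p=optics.get_image("top"); save(p,"top1",None,1.4)
for n in ["bangle_mid","tester","carriage","pointer","mark","brass_bangle","bench_block","hammer","bur_stand","pot","file_block","polishing_wheel"]:
    for r in optics.masks_of(n,p)[:3]:
        X,_,_=world(p,r["mask"])
        print(n,round(r["confidence"],2),np.round(r["extent"]),np.round(np.median(X,0),3),np.round(np.percentile(X,2,0),3),np.round(np.percentile(X,98,0),3)) if len(X) else print(n,"none")
s=manip.get_state(); print(s)
E
```

```text
bangle_mid 0.67 [168. 242. 189. 257.] [0.441 0.312 0.013] [0.41  0.262 0.004] [0.474 0.334 0.018]
bangle_mid 0.67 [198. 278. 220. 296.] [0.319 0.198 0.013] [ 0.28   0.159 -0.001] [0.353 0.237 0.02 ]
bangle_mid 0.6 [243. 162. 264. 182.] [0.711 0.049 0.012] [0.673 0.014 0.004] [0.746 0.084 0.018]
tester 0.64 [286. 143. 333. 237.] [ 0.614 -0.13   0.025] [ 0.488 -0.213  0.005] [ 0.79  -0.071  0.055]
tester 0.54 [337. 262. 381. 298.] [ 0.327 -0.3    0.023] [ 0.269 -0.358  0.015] [ 0.384 -0.24   0.028]
carriage 0.82 [294. 189. 323. 208.] [ 0.6   -0.129  0.044] [ 0.578 -0.174  0.022] [ 0.627 -0.096  0.078]
pointer 0.76 [292. 193. 318. 209.] [ 0.598 -0.13   0.044] [ 0.579 -0.174  0.027] [ 0.621 -0.096  0.078]
pointer 0.53 [395. 162. 441. 200.] [ 0.646 -0.483  0.099] [ 0.611 -0.528  0.012] [ 0.695 -0.45   0.206]
mark 0.65 [294. 191. 318. 208.] [ 0.6   -0.129  0.044] [ 0.578 -0.171  0.018] [ 0.627 -0.096  0.078]
brass_bangle 0.6 [212. 241. 218. 253.] [0.44  0.178 0.009] [0.423 0.163 0.003] [0.467 0.182 0.015]
brass_bangle 0.17 [285. 143. 332. 236.] [ 0.612 -0.13   0.028] [ 0.488 -0.211  0.008]
[... 735 characters left out ...]

{'time_s': 0.65, 'joints': array([-1.20900468e+00,  2.38184106e-01, -1.34987304e-02,  1.31920767e+00,
        2.96547288e-05,  1.57081311e+00]), 'dq': array([-8.73561683e-04, -3.58785951e-04,  9.69129143e-04, -3.13720160e-04,
        7.89573262e-05, -2.59631754e-05]), 'effort': array([ 9.71368718e-04, -5.38374746e+01,  3.46617436e+01,  2.54697639e-03,
       -3.62381365e-05,  2.20698404e-06]), 'eef_pos': array([ 0.18581573, -0.49096614,  0.23128506]), 'orientation': array([-3.14149847e+00, -2.96531484e-05,  3.61774862e-01]), 'wrist_force': array([0.11108404, 0.17294994, 0.51982789]), 'ft_torque': array([0.01958475, 0.05271583, 0.06710761]), 'gripper_force': 0.0, 'width': 0.9989145381188833}
```

Run:
```python
from h import *
p=optics.get_image("top"); save(p,"top2",(110,130,390,310),2.85)
p=optics.get_image("scene"); save(p,"sc1",None,1.4)
print(np.linalg.inv(p["camera_from_world"]).round(3), p["fx"])
for n in ["bangle_mid","carriage","mark"]:
    for r in optics.masks_of(n,p)[:3]:
        X,_,_=world(p,r["mask"])
        print(n,round(r["confidence"],2),np.round(r["extent"]),np.round(np.median(X,0),3))
```

```text
[[-0.73   0.385 -0.565  1.176]
 [ 0.683  0.395 -0.614  0.64 ]
 [-0.013 -0.834 -0.552  0.672]
 [ 0.     0.     0.     1.   ]] 400.20963965799234
bangle_mid 0.8 [303. 254. 334. 272.] [0.617 0.152 0.009]
bangle_mid 0.77 [349. 267. 383. 297.] [0.586 0.28  0.009]
bangle_mid 0.73 [388. 210. 418. 228.] [0.321 0.202 0.009]
carriage 0.71 [237. 193. 264. 220.] [ 0.607 -0.117  0.04 ]
```

View pics/top2.png

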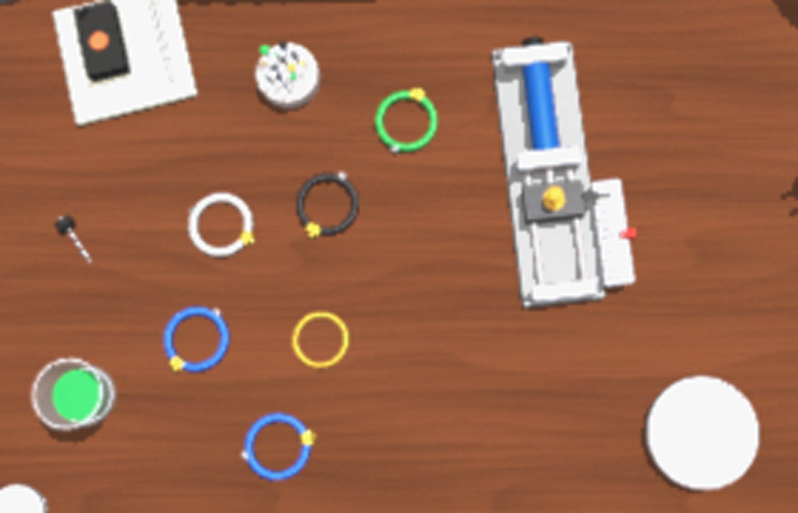

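View pics/sc1.png

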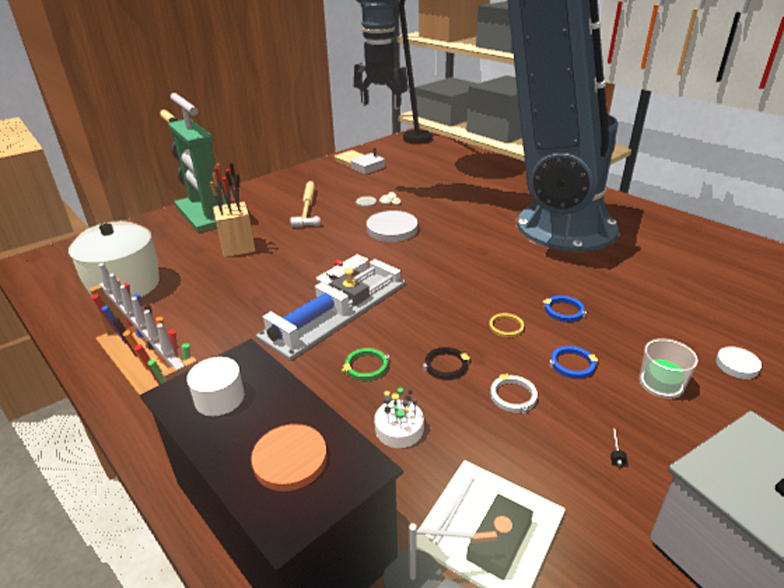

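The silver bangle (white) is at top2 (220,225), its catch at (248,238). The hook is at (553,198) and the red marker at (628,233). The black, blue, green and plain brass rings are decoys.

Run:
```python
from h import *
p=optics.get_image("wrist"); s=manip.get_state()
T=np.linalg.inv(p["camera_from_world"]);print(T.round(3),p["fx"])
def tool(s): 
    from scipy.spatial.transform import Rotation as R
    return R.from_euler("xyz",s["orientation"]).as_matrix()
R=tool(s);print("cam in tool",(R.T@(T[:3,3]-s["eef_pos"])).round(3),(R.T@T[:3,:3]).round(2))
y=s["orientation"][2]
for t in [(0.48,-0.15,0.26),(0.55,0.28,0.2)]: print((R.T@(np.array(t)-s["eef_pos"])/0.025).round(2))
```

```text
[[ 0.355 -0.9   -0.255  0.249]
 [-0.935 -0.341 -0.096 -0.468]
 [-0.001  0.273 -0.962  0.374]
 [ 0.     0.     0.     1.   ]] 337.8018853433208
cam in tool [ 0.068  0.001 -0.142] [[ 0.   -0.96 -0.27]
 [ 1.    0.   -0.  ]
 [ 0.   -0.27  0.96]]
[15.83 -8.59 -1.15]
[ 24.54 -23.69   1.25]
```

>>> jog_arm(series=[[0.87, -0.4, -0.06, 0], [0.87, -0.4, -0.06, 0], [0.87, -0.4, -0.06, 0], [0.87, -0.4, -0.06, 0], [0.87, -0.4, -0.06, 0]], fingers=0.6)

```text
time_s: 1.45
eef_pos: [0.2704, -0.405, 0.2389]
orientation: [3.142, -0.0, 0.362]
wrist_force: [0.6, -0.8, 0.2]
width: 0.398
gripper_force: 0.0
```

>>> jog_arm(series=[[0.87, -0.4, -0.06, 0], [0.87, -0.4, -0.06, 0], [0.87, -0.4, -0.06, 0], [0.87, -0.4, -0.06, 0], [0.87, -0.4, -0.06, 0]])

```text
time_s: 1.95
eef_pos: [0.3545, -0.3197, 0.2464]
orientation: [3.141, -0.0, 0.362]
wrist_force: [0.0, -1.0, -0.4]
width: 0.395
gripper_force: 0.0
```

>>> jog_arm(series=[[0.87, -0.4, -0.06, 0], [0.87, -0.4, -0.06, 0], [0.87, -0.4, -0.06, 0], [0.87, -0.4, -0.06, 0], [0.87, -0.4, -0.06, 0]])

```text
time_s: 2.45
eef_pos: [0.4385, -0.2344, 0.254]
orientation: [3.141, -0.0, 0.362]
wrist_force: [-0.7, -0.6, 0.4]
width: 0.398
gripper_force: 0.0
```

>>> jog_arm(series=[[0.87, -0.4, -0.06, 0], [0.87, -0.4, -0.06, 0], [0.87, -0.4, -0.06, 0], [0.87, -0.4, -0.06, 0], [0, 0, 0, 0]])

```text
time_s: 2.95
eef_pos: [0.5067, -0.1654, 0.2597]
orientation: [-3.141, -0.001, 0.364]
wrist_force: [0.2, -0.6, 0.6]
width: 0.396
gripper_force: 0.0
```

Run:
```python
from h import *
p=optics.get_image("wrist"); save(p,"w1",None,1.4); np.savez("w1.npz",**{k:v for k,v in p.items()})
s=manip.get_state(); print(s["eef_pos"],s["orientation"],s["width"],s["time_s"])
for n in ["tester","carriage","pointer","mark"]:
    for r in optics.masks_of(n,p)[:2]:
        X,_,_=world(p,r["mask"])
        print(n,round(r["confidence"],2),np.round(r["extent"]),np.round(np.median(X,0),3),np.round(np.percentile(X,[2,98],0),3).tolist())
```

```text
[ 0.50565076 -0.16622472  0.25957526] [-3.14140333e+00  2.32827059e-04  3.63875182e-01] 0.3990803823654263 3.0
tester 0.93 [208.   0. 356. 203.] [ 0.585 -0.144  0.031] [[0.49, -0.215, 0.01], [0.683, -0.084, 0.053]]
carriage 0.67 [235.  40. 329. 108.] [ 0.602 -0.132  0.043] [[0.578, -0.18, 0.03], [0.633, -0.097, 0.077]]
pointer 0.56 [238.  42. 343. 110.] [ 0.602 -0.132  0.043] [[0.579, -0.179, 0.034], [0.63, -0.097, 0.077]]
mark 0.74 [329. 143. 345. 154.] [ 0.56  -0.219  0.04 ] [[0.555, -0.227, 0.028], [0.565, -0.21, 0.041]]
```

View pics/w1.png

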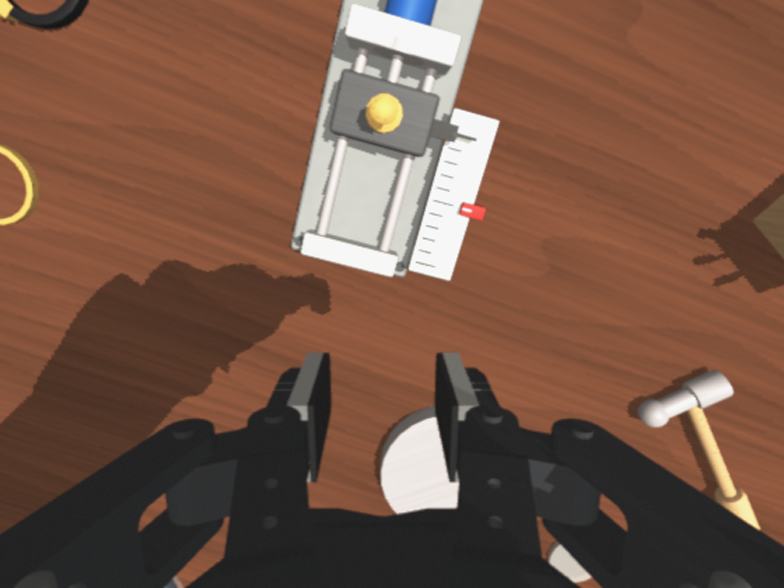

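The wrist view shows the hook at (384,112), the pointer tip at about (476,138), the red marker at (472,211) and the front block at (350,254). I'll fit the tester's pose from these.

```bash
cat > fit.py <<'E'
from h import *
p=dict(np.load("w1.npz")); 
X,u,v=world(p); P=np.full((420,560,3),np.nan); P[v,u]=X
hsv=cv2.cvtColor(p["pixels"],cv2.COLOR_RGB2HSV); H,S,V=[hsv[...,i].astype(int) for i in range(3)]
uu,vv=np.meshgrid(range(560),range(420))
roi=(uu>205)&(uu<360)&(vv<205)
y=roi&(H>18)&(H<32)&(S>120)&(V>120)&(P[...,2]>.06)
h=P[y];print("head",y.sum(),h.min(0).round(4),h.max(0).round(4),((h.min(0)+h.max(0))/2).round(4))
w=roi&(S<40)&(V>190)&(abs(P[...,2]-.033)<.006)
n,l,st,c=cv2.connectedComponentsWithStats(w.astype(np.uint8))
for i in range(1,n):
    if st[i,4]>300:
        q=P[l==i]; r=cv2.minAreaRect((q[:,:2]*1000).astype(np.float32)); print("white",st[i],r,np.median(q[:,2]).round(4))
b=roi&(P[...,2]<.018)&(P[...,2]>.007)&(S<60)
r=cv2.minAreaRect((P[b][:,:2]*1000).astype(np.float32));print("base",r)
red=roi&((H<6)|(H>174))&(S>160)&(V>120); q=P[red&(P[...,2]>.035)]
r=cv2.minAreaRect((q[:,:2]*1000).astype(np.float32));print("red",red.sum(),r,q.mean(0).round(4))
E
python3 fit.py
```

```text
head 256 [ 0.5913 -0.1402  0.0697] [ 0.6095 -0.122   0.0787] [ 0.6004 -0.1311  0.0742]
white [ 292   77   64  123 3486] ((562.9511108398438, -201.48208618164062), (125.20230865478516, 34.34241485595703), 6.114160537719727) 0.0317
white [ 215  166   70   31 1044] ((493.2810974121094, -142.65151977539062), (18.0218448638916, 75.80769348144531), 6.501922607421875) 0.0337
base ((588.4393920898438, -132.3636474609375), (215.0374755859375, 100.18529510498047), 6.190889358520508)
red 118 ((559.7631225585938, -218.7936248779297), (9.935648918151855, 17.864999771118164), 6.935683727264404) [ 0.5598 -0.2209  0.0395]
```

Tester origin (0.6005, -0.131), yaw 0.108, marker 50 mm along the pull. The block, scale and hook fits agree. On to the bangle.

>>> jog_arm(series=[[0.44, -0.9, 0.11, 0], [0.44, -0.9, 0.11, 0], [0.44, -0.9, 0.11, 0], [0.44, -0.9, 0.11, 0], [0.44, -0.9, 0.11, 0]])

```text
time_s: 3.7
eef_pos: [0.5162, -0.0422, 0.2461]
orientation: [3.141, -0.0, 0.36]
wrist_force: [0.5, -0.3, 1.0]
width: 0.403
gripper_force: 0.0
```

>>> jog_arm(series=[[0.44, -0.9, 0.11, 0], [0.44, -0.9, 0.11, 0], [0.44, -0.9, 0.11, 0], [0.44, -0.9, 0.11, 0], [0.44, -0.9, 0.11, 0]])

```text
time_s: 4.2
eef_pos: [0.5281, 0.0825, 0.2324]
orientation: [3.142, -0.0, 0.361]
wrist_force: [0.5, -0.0, 0.3]
width: 0.402
gripper_force: 0.0
```

>>> jog_arm(series=[[0.44, -0.9, 0.11, 0], [0.44, -0.9, 0.11, 0], [0.44, -0.9, 0.11, 0], [0.44, -0.9, 0.11, 0], [0.44, -0.9, 0.11, 0]])

```text
time_s: 4.7
eef_pos: [0.5404, 0.2059, 0.2186]
orientation: [-3.14, -0.0, 0.363]
wrist_force: [0.4, -0.4, 0.8]
width: 0.396
gripper_force: 0.0
```

>>> jog_arm(series=[[0.44, -0.9, 0.11, 0], [0.44, -0.9, 0.11, 0], [0.44, -0.9, 0.11, 0], [0, 0, 0, -0.25], [0, 0, 0, -0.25]])

```text
time_s: 5.2
eef_pos: [0.558, 0.2536, 0.2105]
orientation: [-3.116, -0.006, 0.669]
wrist_force: [-0.6, -0.6, 0.5]
width: 0.401
gripper_force: 0.0
```

>>> jog_arm(series=[[0, 0, 0, -0.26], [0, 0, 0, -0.26], [0, 0, 0, -0.26], [0, 0, 0, -0.26], [0, 0, 0, 0]])

```text
time_s: 5.7
eef_pos: [0.5579, 0.2531, 0.2108]
orientation: [-3.123, -0.018, 1.186]
wrist_force: [-0.2, -0.8, 0.6]
width: 0.406
gripper_force: 0.0
```

```bash
cat > b.py <<'E'
from h import *
p=optics.get_image("wrist"); save(p,"w2",None,1.4); np.savez("w2.npz",**p)
s=manip.get_state(); print(s["eef_pos"],s["orientation"],s["width"],s["time_s"])
for r in optics.masks_of("bangle_mid",p)[:3]:
    X,u,v=world(p,r["mask"]); X=X[X[:,2]>.006]
    rgb=np.median(p["pixels"][r["mask"]],0)
    hsv=cv2.cvtColor(p["pixels"],cv2.COLOR_RGB2HSV)
    yl=r["mask"]&(hsv[...,0]>15)&(hsv[...,0]<35)&(hsv[...,1]>110)
    Y,_,_=world(p,yl)
    W,_,_=world(p,r["mask"]&(hsv[...,1]<60))
    W=W[W[:,2]>.008] if len(W) else W
    print(round(r["confidence"],2),r["extent"],rgb,"ylw",len(Y),Y.mean(0).round(4) if len(Y) else "")
    if len(W)>50:
        for k in range(6):
            A=np.c_[2*W[:,:2],np.ones(len(W))]; q=np.linalg.lstsq(A,(W[:,:2]**2).sum(1),rcond=None)[0]
            d=np.hypot(*(W[:,:2]-q[:2]).T); rad=np.sqrt(q[2]+q[0]**2+q[1]**2); W=W[abs(d-rad)<.0045] if k<5 else W
        print("circle",q[:2].round(4),rad.round(4),"z",np.median(W[:,2]).round(4),"n",len(W))
        if len(Y): dd=Y.mean(0)[:2]-q[:2]; print("catch ang",np.degrees(np.arctan2(dd[1],dd[0])),np.hypot(*dd))
E
python3 b.py
```

```text
[0.55782502 0.25310042 0.2108334 ] [-3.12286414 -0.0176095   1.18118751] 0.4010159469595689 5.75
0.91 [257.6, 116.8, 326.8, 201.5] [247. 247. 247.] ylw 19 [0.5616 0.237  0.0085]
circle [0.5806 0.273 ] 0.0337 z 0.0115 n 1515
catch ang -117.80159503494137 0.04062196775059256
0.78 [68.9, 276.4, 133.4, 328.2] [ 81. 129. 219.] ylw 0 
0.77 [318.5, 227.6, 396.1, 293.3] [87. 81. 77.] ylw 4 [0.5753 0.1675 0.0038]
circle [0.6052 0.1447] 0.0337 z 0.0113 n 856
catch ang 142.63206709141863 0.03763312189586148
```

View pics/w2.png

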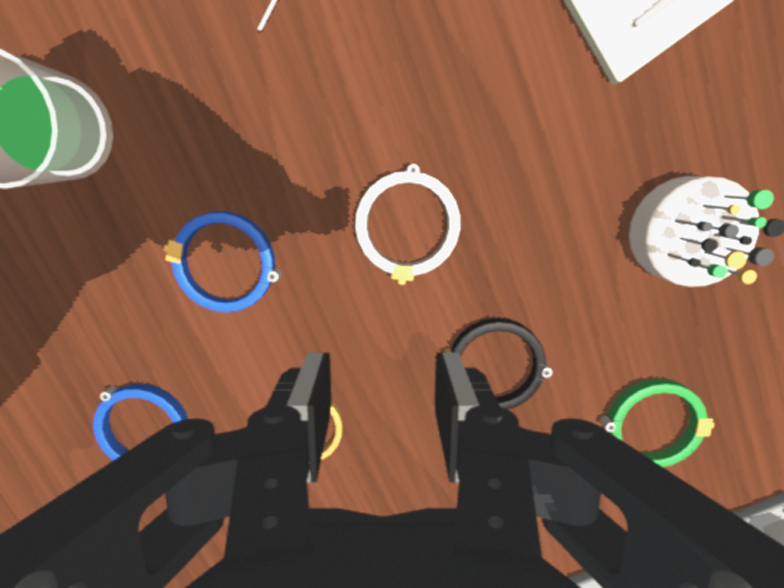

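The silver bangle is at (408,222) in w2, hinge at (413,168), catch at (403,272): centre (0.5806, 0.273), grip side at 152°. Next: turn slightly, shift over the grip point and descend part way.

>>> jog_arm(series=[[0, 0, 0, 0.1], [0, 0, 0, 0.09], [0.55, -0.45, 0.3, 0], [0.55, -0.45, 0.5, 0], [0, 0, 0.8, 0]])

```text
time_s: 6.3
eef_pos: [0.5496, 0.292, 0.1715]
orientation: [-3.122, -0.018, 1.091]
wrist_force: [-0.0, -0.7, 0.0]
width: 0.398
gripper_force: 0.0
```

>>> jog_arm(series=[[0, 0, 0.9, 0], [0, 0, 0.9, 0], [0, 0, 0.9, 0], [0, 0, 0.7, 0], [0, 0, 0, 0]])

```text
time_s: 6.8
eef_pos: [0.5466, 0.2913, 0.0834]
orientation: [-3.118, -0.012, 1.09]
wrist_force: [0.5, 0.2, -1.1]
width: 0.403
gripper_force: 0.0
```

```bash
sed -i 's/w2/w3/g;s/\[:3\]:$/[:1]:/' b.py; python3 b.py; python3 -c "
from h import *
s=manip.get_state();print(s['joints'],s['dq'])"
```

```text
[0.54751647 0.29154316 0.08517253] [-3.11961325 -0.01326073  1.09011692] 0.3966070428305363 6.85
0.74 [80.1, 224.8, 200.9, 310.1] [ 93. 142. 230.] ylw 12 [0.4132 0.3259 0.0089]
circle [0.4483 0.3072] 0.0369 z 0.012 n 232
catch ang 152.0311539082316 0.03978153467879659
[ 0.47622832  0.47731194 -0.03267853  1.0605554   0.0255579   2.52768402] [-0.00665209 -0.01984151  0.02365194  0.00551207 -0.00047441 -0.00556586]
```

```bash
cat > d.py <<'E'
import sys
from h import *
from scipy.spatial.transform import Rotation as R
s=manip.get_state(); M=R.from_euler("xyz",s["orientation"]).as_matrix()
t=np.array([float(a) for a in sys.argv[1:4]]); print("tool units",(M.T@(t-s["eef_pos"])/.025).round(2),"z axis",M[:,2].round(4),"yaw",s["orientation"][2].round(3),s["eef_pos"].round(4))
E
python3 d.py .5505 .2889 .003
```

```text
tool units [-0.11  0.2   3.33] z axis [-0.0115  0.0228 -0.9997] yaw 1.09 [0.5484 0.2917 0.0864]
```

View pics/w3.png

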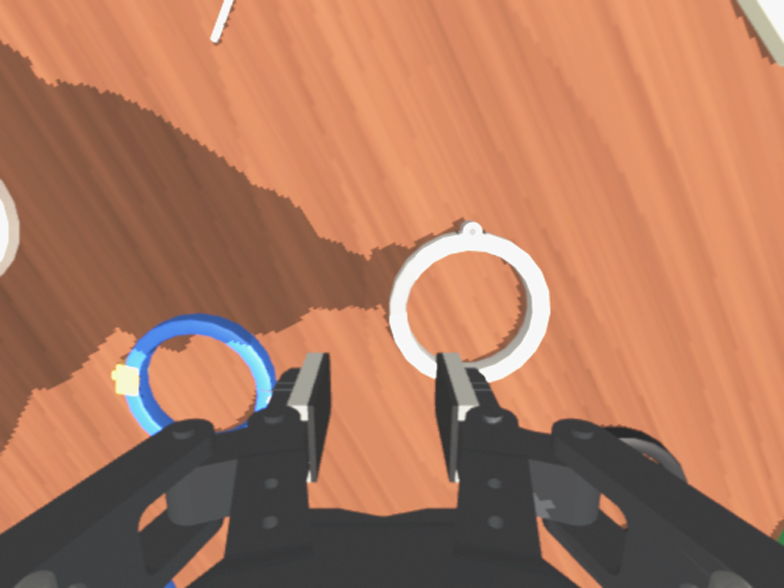

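The ring's left band at (398,305) lies on the finger mid-line (392). I'll descend and grip.

>>> jog_arm(series=[[-0.05, 0.1, 0.8, 0], [-0.06, 0.1, 0.8, 0], [0, 0, 0.8, 0], [0, 0, 0.6, 0], [0, 0, 0, 0]])

```text
time_s: 7.4
eef_pos: [0.5506, 0.288, 0.0109]
orientation: [-3.121, -0.014, 1.089]
wrist_force: [-0.4, -0.9, -0.3]
width: 0.4
gripper_force: 0.0
```

```bash
python3 d.py .5505 .2889 .004
```

```text
tool units [ 0.03 -0.02  0.28] z axis [-0.012   0.0225 -0.9997] yaw 1.089 [0.5506 0.288  0.0109]
```

>>> jog_arm(series=[[0.03, 0, 0.26, 0], [0, 0, 0, 0]])

```text
time_s: 7.6
eef_pos: [0.552, 0.2892, 0.0058]
orientation: [-3.122, -0.017, 1.09]
wrist_force: [0.2, 0.3, 0.5]
width: 0.4
gripper_force: 0.0
```

>>> jog_arm(series=[[0, 0, 0, 0], [0, 0, 0, 0], [0, 0, 0, 0], [0, 0, 0, 0], [0, 0, 0, 0]], fingers=1)

```text
time_s: 8.1
eef_pos: [0.5518, 0.2891, 0.0062]
orientation: [-3.122, -0.017, 1.09]
wrist_force: [-2.7, 0.5, 6.1]
width: 0.057
gripper_force: 59.8
```

>>> jog_arm(series=[[0, 0, -0.5, 0], [0, 0, -0.8, 0], [0, 0, -0.8, 0], [0, 0, -0.5, 0], [0, 0, 0, 0]])

```text
time_s: 8.6
eef_pos: [0.5535, 0.2877, 0.0726]
orientation: [-3.124, -0.019, 1.089]
wrist_force: [0.3, -0.1, -1.4]
width: 0.057
gripper_force: 59.6
```

```bash
sed -i 's/w3/w4/g' b.py; python3 b.py; python3 -c "
from h import *
p=optics.get_image('scene'); x,y=proj(p,[.575,.275,.07]);x=int(x);y=int(y);a=p['pixels'][y-75:y+75,x-100:x+100];b=cv2.imread('pics/w4.png')[:,:,::-1][150:450,200:600]
cv2.imwrite('pics/c4.png',np.vstack([cv2.resize(a,(400,300)),b])[:,:,::-1])"
```

```text
[0.55282901 0.28739739 0.07116877] [-3.12273643 -0.01720984  1.08937835] 0.06056594388739523 8.65
0.8 [61.1, 227.3, 192.3, 330.4] [ 87. 141. 231.] ylw 8 [0.4154 0.3265 0.0099]
circle [0.444  0.2975] 0.0373 z 0.0119 n 375
catch ang 134.6030065788501 0.04078012038607275
```

View pics/c4.png

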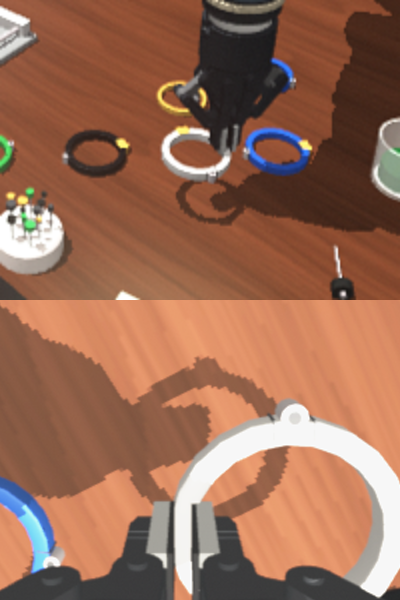

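The bangle is lifted and held by its plain band, hinge at the top (295,412 in the crop). Next I'll measure the ring relative to the tool.

```bash
cat > ring.py <<'E'
from h import *
from scipy.spatial.transform import Rotation as R
from scipy.optimize import least_squares
import sys
p=dict(np.load(sys.argv[1])) if len(sys.argv)>1 else optics.get_image("wrist"); s=manip.get_state()
X,u,v=world(p); hsv=cv2.cvtColor(p["pixels"],cv2.COLOR_RGB2HSV)[v,u]
M=R.from_euler("xyz",s["orientation"]).as_matrix(); L=(X-s["eef_pos"])@M
k=(hsv[:,1]<45)&(hsv[:,2]>200)&(abs(L[:,2])<.025)&(L[:,1]>.006)&(np.hypot(L[:,0],L[:,1]-.034)<.05)
W=L[k]; print(len(W))
# top surface: fit plane (least height = -z toward camera), then circle
for _ in range(8):
    A=np.c_[W[:,:2],np.ones(len(W))]; c=np.linalg.lstsq(A,W[:,2],rcond=None)[0]; r=W[:,2]-A@c; W=W[r<max(.0015,r.std())]
print("plane slopes tool",c.round(4)); n=M@np.array([-c[0],-c[1],1]);print("normal world",(-n/np.linalg.norm(n)).round(4))
f=least_squares(lambda q:np.clip(abs(np.hypot(W[:,0]-q[0],W[:,1]-q[1])-.034)-.004,0,.01)+0.05*(np.hypot(W[:,0]-q[0],W[:,1]-q[1])-.034),[0,.034]).x
zt=c@[f[0],f[1],1]; print("centre tool",f.round(4),"mid z tool",(zt+.006).round(4),"world",(M@[*f,zt+.006]+s["eef_pos"]).round(4),len(W))
q=L[(abs(L[:,2]-zt)<.012)]; d=np.hypot(q[:,0]-f[0],q[:,1]-f[1]); o=q[(d>.0395)&(d<.046)&(q[:,0]>.02)]
print("hinge dir tool deg from x",len(o),np.degrees(np.arctan2(*(np.median(o,0)[:2]-f)[::-1])) if len(o) else '')
E
python3 ring.py w4.npz
```

```text
4425
plane slopes tool [ 0.0113 -0.027  -0.0082]
normal world [-7.4e-03 -3.0e-04  1.0e+00]
centre tool [0.0016 0.0339] mid z tool -0.0031 world [0.5827 0.2727 0.072 ] 4303
hinge dir tool deg from x 87 -0.9341188770338632
```

Ring is level, 34 mm from the TCP along tool +y, hinge within 1° of tool x. Lifting and carrying it to the tester.

>>> jog_arm(series=[[0, 0, -0.5, 0], [0, 0, -0.9, 0], [0, 0, -0.9, 0], [-0.2, 0.1, -0.7, 0], [-0.5, 0.27, -0.2, 0]])

```text
time_s: 9.25
eef_pos: [0.554, 0.2662, 0.1518]
orientation: [-3.123, -0.018, 1.091]
wrist_force: [0.5, 0.2, -0.2]
width: 0.059
gripper_force: 59.6
```

>>> jog_arm(series=[[-0.75, 0.4, 0, 0], [-0.75, 0.4, 0, 0], [-0.75, 0.4, 0, 0], [-0.75, 0.4, 0, 0], [-0.75, 0.4, 0, 0]])

```text
time_s: 9.75
eef_pos: [0.5534, 0.1576, 0.1465]
orientation: [-3.121, -0.015, 1.089]
wrist_force: [0.4, -0.2, -0.6]
width: 0.06
gripper_force: 59.6
```

>>> jog_arm(series=[[-0.75, 0.4, 0, 0], [-0.75, 0.4, 0, 0], [-0.75, 0.4, 0, 0], [-0.75, 0.4, 0, 0], [-0.75, 0.4, 0, 0]])

```text
time_s: 10.25
eef_pos: [0.5541, 0.0515, 0.1441]
orientation: [-3.12, -0.015, 1.089]
wrist_force: [0.7, 0.3, -1.0]
width: 0.057
gripper_force: 59.6
```

>>> jog_arm(series=[[-0.75, 0.4, 0, 0], [-0.75, 0.4, 0, 0], [-0.75, 0.4, 0, 0], [-0.75, 0.4, 0, 0], [-0.75, 0.4, 0, 0]])

```text
time_s: 10.75
eef_pos: [0.5549, -0.0546, 0.1416]
orientation: [-3.12, -0.015, 1.089]
wrist_force: [-0.4, -0.5, -0.8]
width: 0.065
gripper_force: 59.6
```

>>> jog_arm(series=[[-0.75, 0.4, 0, 0], [-0.75, 0.4, 0, 0], [-0.4, 0.2, 0, 0], [-0.2, 0.1, 0, 0], [0, 0, 0, 0]])

```text
time_s: 11.25
eef_pos: [0.5556, -0.1128, 0.1407]
orientation: [-3.121, -0.016, 1.089]
wrist_force: [0.5, 0.1, -0.3]
width: 0.057
gripper_force: 59.6
```

>>> jog_arm(series=[[0, 0, 0, -0.1], [0, 0, 0, -0.15], [0, 0, 0, -0.15], [0, 0, 0, -0.15], [0, 0, 0, -0.15]])

```text
time_s: 11.75
eef_pos: [0.5559, -0.1113, 0.1409]
orientation: [-3.128, -0.022, 1.444]
wrist_force: [-0.4, 0.0, -0.9]
width: 0.06
gripper_force: 59.5
```

>>> jog_arm(series=[[0, 0, 0, -0.15], [0, 0, 0, -0.15], [0, 0, 0, -0.1], [0, 0, 0, -0.08], [0, 0, 0, 0]])

```text
time_s: 12.25
eef_pos: [0.556, -0.1114, 0.141]
orientation: [-3.134, -0.024, 1.681]
wrist_force: [-0.1, 0.4, 0.0]
width: 0.056
gripper_force: 59.5
```

```bash
python3 d.py .5589 -.1371 .115; python3 ring.py
```

```text
tool units [-1.06  0.01  1.01] z axis [-0.0106  0.0235 -0.9997] yaw 1.681 [ 0.556  -0.1114  0.141 ]
2916
plane slopes tool [ 0.0176 -0.0204 -0.0055]
normal world [-0.0116 -0.0081  0.9999]
centre tool [0.0016 0.0319] mid z tool -0.0001 world [ 0.5874 -0.1065  0.1408] 2874
hinge dir tool deg from x 64 -0.457184588745955
```

>>> jog_arm(series=[[-0.3, 0, 0, 0], [-0.5, 0, 0, 0], [-0.26, 0, 0.3, 0], [0, 0, 0.5, 0], [0, 0, 0, 0]])

```text
time_s: 12.8
eef_pos: [0.5573, -0.1383, 0.1179]
orientation: [-3.13, -0.026, 1.678]
wrist_force: [0.1, 0.2, -0.9]
width: 0.057
gripper_force: 59.6
```

```bash
python3 d.py .5589 -.1371 .056
python3 - <<'E'
from h import *
p=optics.get_image("wrist"); save(p,"w5",(180,60,420,270),1.9)
q=optics.get_image("scene"); x,y=map(int,proj(q,[.59,-.13,.08]));a=q['pixels'][y-75:y+75,x-100:x+100]
w=cv2.imread("pics/w5.png")[:,:,::-1];w=cv2.resize(w,(456,399))
cv2.imwrite("pics/c5.png",np.hstack([w[:260] if 0 else w,cv2.copyMakeBorder(cv2.resize(a,(340,255)),0,144,0,0,0)])[:,:,::-1])
E
```

```text
tool units [-0.02  0.1   2.47] z axis [-0.014   0.0243 -0.9996] yaw 1.678 [ 0.5573 -0.1383  0.1179]
```

View pics/c5.png

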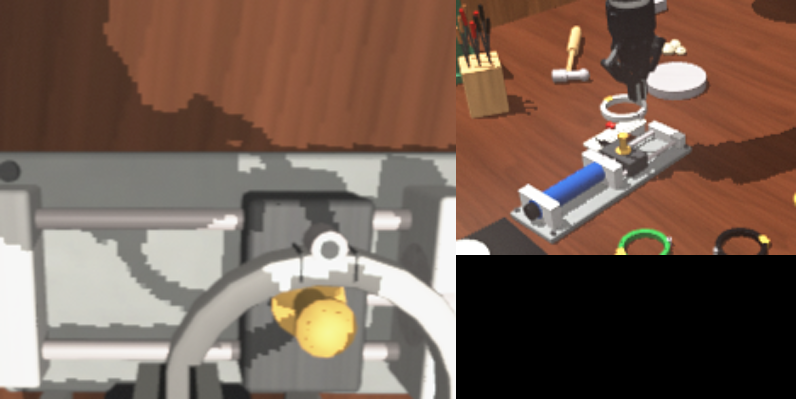

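The post head (325,325) sits inside the ring (centre column about 315) and a little toward +x, as planned. Lowering.

>>> jog_arm(series=[[0, 0.05, 0.4, 0], [0, 0.05, 0.6, 0], [0, 0, 0.6, 0], [0, 0, 0.5, 0], [0, 0, 0.2, 0]])

```text
time_s: 13.4
eef_pos: [0.5599, -0.1362, 0.0613]
orientation: [-3.132, -0.025, 1.68]
wrist_force: [-0.4, -0.5, -1.2]
width: 0.056
gripper_force: 59.5
```

>>> jog_arm(series=[[0, 0, 0, 0], [0, 0, 0, 0]])

```text
time_s: 13.6
eef_pos: [0.5609, -0.1366, 0.0632]
orientation: [-3.134, -0.024, 1.68]
wrist_force: [0.6, -0.2, -0.4]
width: 0.055
gripper_force: 59.6
```

```bash
python3 d.py .5589 -.1371 .055; python3 ring.py; python3 d.py .4933 -.1442 .055
```

```text
tool units [-0.02 -0.08  0.33] z axis [-0.0099  0.0231 -0.9997] yaw 1.68 [ 0.5609 -0.1366  0.0632]
3022
plane slopes tool [ 0.0184 -0.0139 -0.0056]
normal world [-0.0063 -0.0062  1.    ]
centre tool [0.0016 0.0316] mid z tool 0.0 world [ 0.5922 -0.1316  0.0632] 2493
hinge dir tool deg from x 51 -0.08026028780379178
tool units [-0.01 -2.72  0.35] z axis [-0.0095  0.023  -0.9997] yaw 1.68 [ 0.561  -0.1367  0.0634]
```

>>> jog_arm(series=[[0, 0, 0.15, 0], [0, 0, 0.13, 0], [0, 0, 0, 0], [0, -0.2, 0, 0], [0, -0.3, 0, 0]])

```text
time_s: 14.15
eef_pos: [0.5478, -0.1378, 0.0559]
orientation: [-3.134, -0.024, 1.68]
wrist_force: [-0.6, -0.1, -0.6]
width: 0.061
gripper_force: 59.6
```

>>> jog_arm(series=[[0, -0.3, 0, 0], [0, -0.4, 0, 0], [0, -0.4, 0, 0], [0, -0.3, 0, 0], [0, -0.2, 0, 0]])

```text
time_s: 14.65
eef_pos: [0.5089, -0.1422, 0.0569]
orientation: [-3.137, -0.024, 1.68]
wrist_force: [7.6, 1.7, -1.8]
width: 0.059
gripper_force: 59.5
```

>>> jog_arm(series=[[0, 0, 0, 0], [0, 0, 0, 0]])

```text
time_s: 14.85
eef_pos: [0.5094, -0.1422, 0.057]
orientation: [-3.137, -0.024, 1.68]
wrist_force: [7.1, 0.9, -2.1]
width: 0.061
gripper_force: 59.5
```

```bash
cat > ptr.py <<'E'
from h import *
import sys
p=optics.get_image("wrist"); t=optics.get_image("scene"); s=manip.get_state(); np.savez("w6.npz",**p)
O=np.array([.6005,-.131]); ex=np.array([.9942,.108]); ey=np.array([-.108,.9942])
print(s["eef_pos"],s["orientation"],s["wrist_force"],"tcp tester",((s["eef_pos"][:2]-O)@ex).round(4))
for nm,q in (("wrist",p),("scene",t)):
    X,u,v=world(q); hsv=cv2.cvtColor(q["pixels"],cv2.COLOR_RGB2HSV)[v,u].astype(int)
    a=(X[:,:2]-O)@ex; b=(X[:,:2]-O)@ey; z=X[:,2]
    red=((hsv[:,0]<6)|(hsv[:,0]>174))&(hsv[:,1]>150)&(b<-.07)&(b>-.1)&(abs(a)<.12)&(z>.033)
    blk=(hsv[:,2]<90)&(b<-.058)&(b>-.074)&(z>.034)&(z<.043)&(abs(a)<.12)
    yel=(hsv[:,0]>18)&(hsv[:,0]<32)&(hsv[:,1]>120)&(z>.067)&(z<.083)&(abs(b)<.02)&(abs(a)<.12)
    for n,k in (("red",red),("ptr",blk),("head",yel)):
        if k.sum()>3: print(nm,n,k.sum(),"a",np.percentile(a[k],[2,50,98]).round(4),"b",np.percentile(b[k],[2,98]).round(4),"z",np.median(z[k]).round(4))
x,y=map(int,proj(t,[.56,-.13,.06])); A=t["pixels"][y-60:y+60,x-80:x+80]
cv2.imwrite(f"pics/{sys.argv[1]}.png",np.hstack([cv2.resize(p["pixels"],(440,330)),cv2.resize(A,(360,270+60))])[:,:,::-1])
E
python3 ptr.py c6
```

```text
[ 0.50954893 -0.14221294  0.05696634] [-3.13748576 -0.02395395  1.6798801 ] [ 7.30028707  2.32976887 -1.00080567] tcp tester -0.0916
wrist head 574 a [-0.0442 -0.041  -0.0298] b [-0.0069  0.0094] z 0.0743
scene red 16 a [-0.0552 -0.0457 -0.041 ] b [-0.0902 -0.0713] z 0.0365
scene head 13 a [-0.0395 -0.0322 -0.0264] b [-0.0026  0.0095] z 0.0743
```

View pics/c6.png

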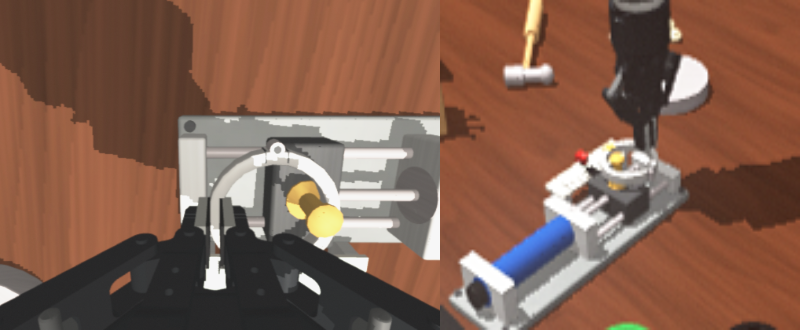

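The ring is on the post and pulling, with the carriage about 35 mm out. It needs 15 mm more.

>>> jog_arm(series=[[0, -0.2, 0, 0], [0, -0.2, 0, 0], [0, -0.12, 0, 0], [0, 0, 0, 0], [0, 0, 0, 0]])

```text
time_s: 15.45
eef_pos: [0.4974, -0.1436, 0.0573]
orientation: [-3.139, -0.024, 1.68]
wrist_force: [9.4, 3.0, -2.0]
width: 0.062
gripper_force: 59.4
```

```bash
python3 ptr.py c7; python3 ring.py w6.npz
python3 - <<'E'
from h import *
q=optics.get_image("top"); x,y=map(int,proj(q,[.57,-.18,.04])); A=q["pixels"][y-30:y+30,x-40:x+40]
cv2.imwrite("pics/t7.png",cv2.resize(A,(640,480),interpolation=cv2.INTER_CUBIC)[:,:,::-1])
O=np.array([.6005,-.131]); ex=np.array([.9942,.108]); ey=np.array([-.108,.9942])
for a in (-.045,-.05,-.055): 
    u=proj(q,[*(O+a*ex-.07*ey),.038]); print(a,((u[0]-x+40)*8,(u[1]-y+30)*8))
X,u,v=world(q); h=cv2.cvtColor(q["pixels"],cv2.COLOR_RGB2HSV)[v,u].astype(int)
a=(X[:,:2]-O)@ex; b=(X[:,:2]-O)@ey; k=(b<-.04)&(b>-.075)&(h[:,2]<110)&(X[:,2]>.03)&(X[:,2]<.046)&(a<0)&(a>-.09)
print(np.c_[a,b,X[:,2],h[:,2]][k].round(4))
E
```

```text
[ 0.49744468 -0.14359563  0.05724493] [-3.13892664 -0.02389969  1.68012146] [10.22107214  1.87609815 -2.0038189 ] tcp tester -0.1038
wrist head 715 a [-0.0563 -0.0526 -0.04  ] b [-0.0067  0.0094] z 0.0745
scene red 13 a [-0.0519 -0.0455 -0.0433] b [-0.0881 -0.0728] z 0.0382
scene head 13 a [-0.0498 -0.0454 -0.0374] b [-0.0029  0.0089] z 0.0742
2800
plane slopes tool [ 0.0211  0.0028 -0.0055]
normal world [ 0.0058 -0.0022  1.    ]
centre tool [0.0013 0.0322] mid z tool 0.0006 world [ 0.5293 -0.1388  0.0565] 2681
hinge dir tool deg from x 79 -1.3840782983047708
-0.045 (np.float64(387.2722475022201), np.float64(263.25710758490436))
-0.05 (np.float64(388.89042563591875), np.float64(274.78274854297615))
-0.055 (np.float64(390.510665279744), np.float64(286.32307281992735))
[]
```

View pics/t7.png

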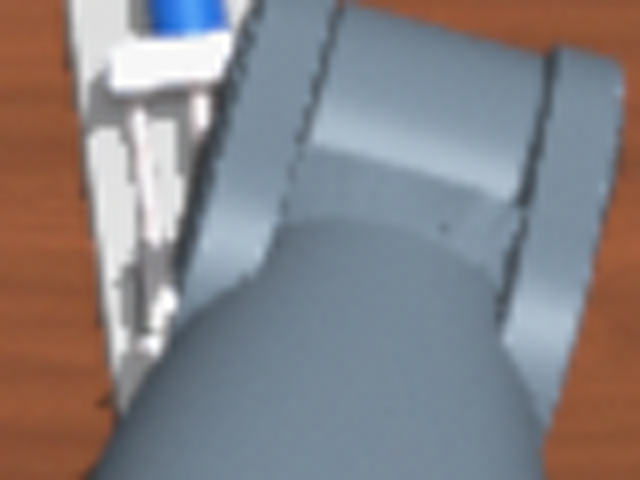

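Head extent, ring geometry and spring force all put the carriage at about -47 mm. It needs 3 mm more.

>>> jog_arm(series=[[0, -0.07, 0, 0], [0, -0.06, 0, 0], [0, 0, 0, 0], [0, 0, 0, 0], [0, 0, 0, 0]])

```text
time_s: 16.1
eef_pos: [0.4944, -0.1439, 0.0573]
orientation: [-3.139, -0.024, 1.68]
wrist_force: [10.6, 2.8, -1.9]
width: 0.063
gripper_force: 59.4
```

```bash
python3 ptr.py c8; python3 ring.py w6.npz;  python3 - <<'E'
from h import *
f=[manip.get_state()["wrist_force"]]
q=optics.get_image("scene"); f.append(manip.get_state()["wrist_force"]); print(np.array(f).round(1).tolist())
O=np.array([.6005,-.131]); ex=np.array([.9942,.108]); ey=np.array([-.108,.9942])
x,y=map(int,proj(q,[*(O-.05*ex-.07*ey),.038])); A=q["pixels"][y-24:y+24,x-32:x+32]; A=cv2.resize(A,(768,576),interpolation=cv2.INTER_CUBIC)
for a in (-.04,-.05,-.06):
  for b in (-.055,-.07):
    u=proj(q,[*(O+a*ex+b*ey),.038]); cv2.circle(A,(int((u[0]-x+32.5)*12),int((u[1]-y+24.5)*12)),3,(0,255,255),-1)
cv2.imwrite("pics/s8.png",A[:,:,::-1])
E
```

```text
[ 0.49440327 -0.14394473  0.05729524] [-3.13923412 -0.02391103  1.68014852] [10.93497547  3.19639858 -2.20932906] tcp tester -0.1069
wrist head 739 a [-0.0592 -0.0554 -0.0436] b [-0.007   0.0095] z 0.0746
scene red 14 a [-0.0552 -0.0479 -0.0429] b [-0.0875 -0.0724] z 0.0369
scene head 14 a [-0.0534 -0.0478 -0.0393] b [-0.0041  0.0092] z 0.0744
2831
plane slopes tool [ 0.0202  0.0052 -0.0055]
normal world [ 0.008  -0.0029  1.    ]
centre tool [0.0013 0.0322] mid z tool 0.0007 world [ 0.5263 -0.1391  0.0565] 2665
hinge dir tool deg from x 71 -1.0694113273473878
[[10.9, 3.2, -2.2], [10.6, 3.1, -2.2]]
```

View pics/s8.png

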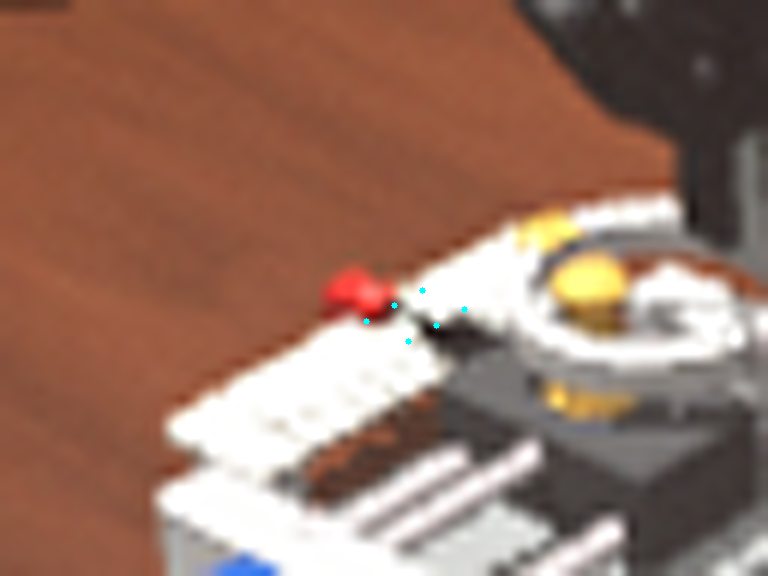

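The pointer, (400,310) to (430,330), runs along the 50 mm line straight at the red marker (350,290). Holding there for just over three seconds.

>>> jog_arm(series=[[0, -0.02, 0, 0], [0, 0, 0, 0], [0, 0, 0, 0], [0, 0, 0, 0], [0, 0, 0, 0]])

```text
time_s: 16.75
eef_pos: [0.494, -0.144, 0.0573]
orientation: [-3.139, -0.024, 1.68]
wrist_force: [10.0, 3.3, -2.5]
width: 0.065
gripper_force: 59.4
```

>>> jog_arm(series=[[0, 0, 0, 0], [0, 0, 0, 0], [0, 0, 0, 0], [0, 0, 0, 0], [0, 0, 0, 0]])

```text
time_s: 17.25
eef_pos: [0.494, -0.144, 0.0573]
orientation: [-3.139, -0.024, 1.68]
wrist_force: [11.1, 2.9, -2.6]
width: 0.06
gripper_force: 59.4
```

>>> jog_arm(series=[[0, 0, 0, 0], [0, 0, 0, 0], [0, 0, 0, 0], [0, 0, 0, 0], [0, 0, 0, 0]])

```text
time_s: 17.75
eef_pos: [0.494, -0.144, 0.0573]
orientation: [-3.139, -0.024, 1.68]
wrist_force: [10.4, 2.1, -3.4]
width: 0.056
gripper_force: 59.4
```

>>> jog_arm(series=[[0, 0, 0, 0], [0, 0, 0, 0], [0, 0, 0, 0], [0, 0, 0, 0], [0, 0, 0, 0]])

```text
time_s: 18.25
eef_pos: [0.4939, -0.144, 0.0573]
orientation: [-3.139, -0.024, 1.68]
wrist_force: [10.5, 3.1, -2.6]
width: 0.06
gripper_force: 59.4
```

>>> jog_arm(series=[[0, 0, 0, 0], [0, 0, 0, 0], [0, 0, 0, 0], [0, 0, 0, 0], [0, 0, 0, 0]])

```text
time_s: 18.75
eef_pos: [0.494, -0.144, 0.0573]
orientation: [-3.139, -0.024, 1.68]
wrist_force: [10.6, 3.8, -2.2]
width: 0.057
gripper_force: 59.4
```

>>> jog_arm(series=[[0, 0, 0, 0], [0, 0, 0, 0], [0, 0, 0, 0], [0, 0, 0, 0], [0, 0, 0, 0]])

```text
time_s: 19.25
eef_pos: [0.494, -0.144, 0.0573]
orientation: [-3.139, -0.024, 1.68]
wrist_force: [10.2, 2.8, -2.9]
width: 0.062
gripper_force: 59.4
```

>>> jog_arm(series=[[0, 0, 0, 0], [0, 0, 0, 0], [0, 0, 0, 0], [0, 0, 0, 0], [0, 0, 0, 0]])

```text
time_s: 19.75
eef_pos: [0.494, -0.144, 0.0573]
orientation: [-3.139, -0.024, 1.68]
wrist_force: [10.1, 2.7, -2.6]
width: 0.062
gripper_force: 59.4
```

>>> jog_arm(series=[[0, 0, 0, 0], [0, 0, 0, 0], [0, 0, 0, 0], [0, 0, 0, 0], [0, 0, 0, 0]])

```text
time_s: 20.25
eef_pos: [0.494, -0.144, 0.0573]
orientation: [-3.139, -0.024, 1.68]
wrist_force: [10.4, 3.0, -2.5]
width: 0.059
gripper_force: 59.4
```

```bash
python3 ptr.py c9; python3 ring.py w6.npz
```

```text
[ 0.49398609 -0.14397606  0.05733304] [-3.13937175 -0.02387061  1.68023791] [ 9.53366435  2.8409728  -2.7405246 ] tcp tester -0.1073
wrist head 744 a [-0.0596 -0.0558 -0.0436] b [-0.0072  0.0094] z 0.0746
scene red 15 a [-0.0541 -0.0469 -0.0414] b [-0.0893 -0.0727] z 0.0375
scene head 12 a [-0.054  -0.0491 -0.042 ] b [-0.0039  0.0107] z 0.0745
2823
plane slopes tool [ 0.0201  0.0058 -0.0055]
normal world [ 0.0084 -0.0029  1.    ]
centre tool [0.0014 0.0322] mid z tool 0.0007 world [ 0.5259 -0.1391  0.0565] 2629
hinge dir tool deg from x 70 -1.1225389679628417
```

```bash
python3 -c "
from bench import workorder; print(workorder.sign_off())"
```

```text
the job is handed in; nothing more can be done
None
```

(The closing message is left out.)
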